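# Make the wood lathe ready: prove the stop, then raise the tool rest

### The arm

A 6-joint arm with a two-finger parallel gripper is mounted at the origin on the work surface. World frame = base frame: x ahead of the robot, y to its left, z up, the work surface at z = 0. Lengths are in m, angles in rad, forces in N, time in s.
With the tool pointing down it reaches from about 0.3 to 0.85 m from the base axis. Payload 5.4 kg.
Tool frame: the origin (TCP) lies midway between the tips of the shut fingers; the grasp point (between the pads) lies 19 mm behind it (ctrl.grip_depth is the distance from the TCP to the grasp point, in m); z points along the fingers, y is the line along which they close (so a half turn about z gives the same grasp; the last joint's range is limited). The gripper opens to 85 mm and grips with 20 to 120 N. Pads are 22 mm wide; open, the fingers measure 114 mm over their backs; the gripper's body (76 mm by 85 mm) begins 54 mm behind the grasp point. The pads swing forward as they close: fully open they stand 13 mm farther back than shut.
Start: joints at [-1.418, 0.158, 1.597, -0, 1.386, -0.21], TCP at [0.204, -0.538, 0.231] pointing down, gripper open.
Joint ranges: [-2.91, 2.91], [-0.94, 2.29], [0.18, 2.7], [-1.29, 4.43], [0.17, 2.64], [-3, 3]. Speed limits (rad/s): [2.57, 2.57, 3.14, 3.14, 3.14, 3.14].

### API

Orientations are given as a rotation vector (axis times angle).
In Python, from workcell import ctrl gives the robot as it stands. The module is installed in compiled form; this text tells all that it offers.
- The arm moves only by the tool play_rows, never from a script. Its argument "moves" is a list that holds one entry, the list of rows, each a list of 6 numbers: the shift along the world's x, y, z as a fraction of full scale, then the turn, a rotation vector about the world's x, y, z as a fraction of full scale. A call has 1 to 12 rows; each row is the pose to reach, as a shift and turn from the pose commanded when the call began; what a row does not reach only later rows make up. Full scale, the value 1, is 0.12 m for a shift and 45 degrees for a turn. A row lasts 1/8 s, in which the tool goes at most 62.5 mm and 10.7 degrees, less where a joint would pass 70% of its speed; a pose out of reach is approached as far as the arm can. A call with a number of a shift or a turn outside -1 to 1 is refused whole. A call with a gripper value outside its range is refused whole. "jaw" is the opening, from -1 (shut) to 1 (fully open), set as the call begins (left out, the last holds). The fingers move at their own pace and stop on an object; "grip_force" is the grip in N (left out, the last holds). Time passes only in rows, so rows that repeat a pose let the fingers close. It gives the time, the measured TCP pose, the force, the opening and the grip force at its end, in the units of the state.
- ctrl.read_state(): the state, without advancing time (a new reading comes with each control period).
- ctrl.read_camera(name): name is "side" or "top" or "wrist"; returns a dict with "img" (480x640x3 uint8, red, green, blue), "depth" (480x640 float32, m along the optical axis (not along the pixel's ray), 0 where there is no reading), "fx", "fy", "cx", "cy" (pixels), "world_from_camera" (4x4, takes a point from camera to world coordinates). Camera axes: x right, y down, z forward; pixel columns grow to the right and rows downward; lengths in m; the calibration is good to about 2 mm. A picture is of the moment at which its call begins.
- ctrl.close_job(): hands the job in; it is judged then, once.
The state is a dict: "time_s": time; "q": joint angles; "qvel": joint speeds; "joint_efforts": joint torques, N m; "tcp_pos": TCP position; "tcp_rot": TCP orientation; "wrist_force": force on the tool from outside, world axes, zero at the start; "wrist_torque": the same for the moment, N m; "opening": finger opening in m; "gripper_force": force on a finger pad.
Only numpy, scipy, OpenCV 4.12 (cv2) and the standard library are available. Lean on these libraries where they do the work, as an engineer would, in place of code of your own. Each camera call takes 0.05 s, during which the arm holds its last target. There are 200 camera calls.

### The job

Make the wood lathe ready for the next turner: first prove its stop by pressing the mushroom button on the control box right in until it latches, letting go, and then twisting it clockwise so that it springs back out. Next take the tool rest by its blade and draw its stem straight up in the banjo's bore until the rest's top edge is level with the points of the lathe's two centres, and finish still gripping it there, steady and upright with the stem still in the bore, so that a mate can lock it. Do not wrench the rest sideways in its bore, and leave the other things on the bench where they are.

Things in the scene. Friction and masses are not known exactly. Their poses are not given: they have to be found in the camera images.
- lathe: wood lathe, fixed: grey bed of two steel-topped ways, 1000 mm long, 122 mm wide, ways 105 mm above the bench. Origin on the bench under the bed's middle; y along the line of centres, from tailstock (-y) to headstock (+y; 150 mm deep in x, 335 mm high, from y = 275 mm on); x away from the robot
- tail_point (a point): sharp point of the revolving centre in the tailstock, on the line of centres (260 mm above the bench), at y = -185 mm of the lathe; it faces +y
- drive_point (a point): sharp point of the spur drive in the headstock spindle, on the same line, at y = +185 mm of the lathe; it faces -y. Nothing is mounted between the points
- banjo: tool-rest holder clamped across the bed, fixed. Origin on the axis of its upright bore, level with the ways; z up. Round boss at the robot's side, 47 mm across, from the origin 60 mm up, with a through bore of 26.4 mm; its arm runs to +x below the boss's top. Lock lever at its -y side, below 42 mm, already slack: the rest slides freely and falls back if let go
- bore_mouth (a point): centre of the boss's flat top, where the bore opens (60 mm above the banjo's origin)
- tool_rest: loose T-shaped tool rest, 0.5 to 0.95 kg, balanced. Origin at the stem's foot, z up the stem, y along the blade. Stem 25 mm across to z = 100 mm, neck 34 mm across to 114, seated on the boss at the start (foot 40 mm below the banjo's origin, edge about 45 mm below the centres). Blade 14 mm thick (x), 180 mm long (y) from z = 122 to 144, 80 mm long below; 12 mm bar on top
- rest_edge (a point): middle of the rest's top edge, right above the stem (z = 150 mm of the tool rest)
- control_box: flat black remote control box with a grey plate, 95 (x) by 160 (y) by 56 mm high, fixed; left or right on the bench before the lathe. Origin under its middle, z up. Mushroom stop at y = +40 mm; a dial 24 mm across, 15 mm high at x = 16, y = -48 mm, and a flat button and a toggle beside it, all dead
- stop_top (a point): middle of the top of the mushroom head: 94.5 mm above the bench when out. The head is round, 40 mm across, its upright side reaches from 3 to 21 mm below the top, with a thinner neck below, down to a fixed collar 52 mm across whose top is 33 mm below the top (all this when out). It goes straight down when pressed and latches about 6 mm in
- stop (a joint): how far the mushroom head is in: 0 out, 0.008 m fully in. A spring pushes it out; it takes 3 N at first and 7 N at the end, with a hard stop at 0.008. Past 0.007 the catch has snapped in, and the head stays at about 0.006 when let go; pressed less, it comes back out
- stop_head (a joint): twist of the mushroom head, 0 to 0.8 rad, clockwise as seen from above; a weak spring (under 0.05 N m) brings it back to 0. While latched, a twist past about 0.5 rad (0.1 N m) frees the catch and the head rises 6 mm; a firm grip can hold it down until the fingers open
- wax_tin: bystander: round metal tin with a lid, 85 mm across, 58 mm high; it stands at the side where the control box is not. Origin under its middle
- scroll_chuck: bystander: heavy four-jaw lathe chuck, 100 mm across, 67 mm high, lying on its back before the lathe. Origin under its middle
- chuck_key: bystander: small steel T-handle key, 105 mm long, 12 mm thick, lying before the banjo. Origin under the middle of its bar
- sanding_block: bystander: cork sanding block, 105 by 62 by 28 mm, lying across the bed's ways beside the tailstock. Origin under its middle
- gouge: bystander: long turning gouge with a dark wooden handle, 425 mm long, 30 mm thick, lying at the right end of the bench. Origin under its blade, 45 mm from the tip; x towards the tip
- turned_bowl: bystander: wooden bowl, 170 mm across, 60 mm high, at the left end of the bench. Origin under its middle
There are look-alikes about, which are no part of the job. Leave any orange look-alike of the control_box alone.

How it is judged:
On the way, in this order (a step that is already met when the one before it is completed fails the run):
1. the mushroom button is pressed in and stays latched when let go (value of joint stop above 0.0045 m and contact force between each of the arm, the fingers and control_box below 0.3 N), for 0.1 s.
2. the latched button is being twisted clockwise (value of joint stop_head above 0.3 rad and value of joint stop above 0.0045 m), for 0.01 s.
3. it has sprung back out (value of joint stop below 0.002 m), for 0.1 s.
4. the tool rest is being drawn up in its bore (z of rest_edge in the frame of bore_mouth above 0.065 m), for 0.1 s.
At the end, for the whole second after the job is handed in: The robot holds the tool rest: top edge within 6 mm of the height of the centres' points, upright within 1.4 degrees, still, stem in the banjo's bore and not pressed sideways in it by more than 12 N; the mushroom button is out (value of joint stop below 0.002 m and z of rest_edge in the frame of tail_point between -0.006 and 0.006 m and horizontal distance between rest_edge and bore_mouth below 0.006 m and horizontal distance between tool_rest and bore_mouth below 0.004 m and z of tool_rest in the frame of bore_mouth below -0.03 m and angle between tool_rest's own z axis and vertical below 0.025 rad and linear speed of tool_rest below 0.02 m/s and contact force between the fingers and tool_rest above 2 N and contact force between tool_rest and banjo below 12 N); the arm keeps its last pose, push and grip.
It fails at once if another thing on the bench is moved more than 25 mm (distance of any of wax_tin, scroll_chuck, chuck_key, sanding_block, gouge, turned_bowl from where it was at the start of the episode above 0.025 m).
It fails at once if the rest is wrenched sideways in its bore (over 50 N) (contact force between tool_rest and banjo above 50 N).
It fails at once if the stem is pulled right out of the bore (z of tool_rest in the frame of bore_mouth above -0.004 m).
It also fails if it takes over 58 s, if anything falls off the work surface, if the arm or the gripper's body presses on something with over 40 N, if the wrist force passes 120 N, or if a joint passes its speed limit or range.

## Working session

There is one attempt and no reset: what is moved stays moved. The work goes in short steps, Python scripts to look and compute and a tool call to move; the robot and the scene stay as the last step left them, time stands still between calls to the robot, and variables do not carry over. Pictures are saved under pics/ and viewed, at most 10 in all, crops included, and the job is handed in when it is done.

Besides the shell and the picture viewer there is one more tool, called after "Emit:" as name(argument=value, ...), one argument or row to a line, values as JSON. play_rows: Moves the arm, as the interface text tells. Its arguments: {"type":"object","properties":{"moves":{"type":"array","items":{"type":"array","items":{"type":"array","items":{"type":"number"}}}},"jaw":{"type":"number"},"grip_force":{"type":"number"}},"required":["moves"]}

```bash
mkdir -p pics; cat > h.py <<'E'
import numpy as np,cv2
from workcell import ctrl
def cam(n,save=None):
    c=ctrl.read_camera(n)
    if save: cv2.imwrite('pics/'+save,c['img'][:,:,::-1])
    return c
def world(c):
    d=c['depth'];v,u=np.mgrid[:480,:640]
    p=np.stack([(u-c['cx'])/c['fx']*d,(v-c['cy'])/c['fy']*d,d,np.ones_like(d)],-1)
    return (p@c['world_from_camera'].T)[...,:3]
E
python3 - <<'E'
from h import *
for n in('top','side'):
    c=cam(n,n+'.png');np.savez(n+'.npz',**c);print(n,c['world_from_camera'].round(3),c['fx'],c['cx'],c['cy'])
print(ctrl.read_state())
E
```

```text
top [[ 0.019 -0.983  0.184  0.229]
 [-1.    -0.018  0.007 -0.005]
 [-0.003 -0.184 -0.983  1.475]
 [ 0.     0.     0.     1.   ]] 604.9404013671389 322.35555370627327 251.82473773259846
side [[-0.991 -0.101  0.082  0.345]
 [-0.131  0.748 -0.651  0.758]
 [ 0.004 -0.656 -0.755  1.061]
 [ 0.     0.     0.     1.   ]] 518.8326906643531 319.94613690219336 233.33913808817007
{'time_s': 0.1, 'q': array([-1.41810053e+00,  1.59021685e-01,  1.59810314e+00,  1.14691583e-05,
        1.38621185e+00, -2.10116574e-01]), 'qvel': array([ 0.00109002, -0.00239881, -0.00449253, -0.00032123,  0.00244404,
       -0.00086517]), 'joint_efforts': array([-8.53422134e-04, -3.96992040e+01, -3.32338572e+01, -2.92333607e-04,
        4.18204101e-03,  2.10146396e-05]), 'tcp_pos': array([ 0.20396041, -0.53702923,  0.23039692]), 'tcp_rot': array([-3.08832840e+00, -5.66465996e-01, -9.62870916e-05]), 'wrist_force': array([-0.36172019, -0.60699347, -0.42300157]), 'wrist_torque': array([-0.0234218 , -0.03506202,  0.04717599]), 'gripper_force': 0.0, 'opening': 0.08532663700506163}
```

View pics/top.png

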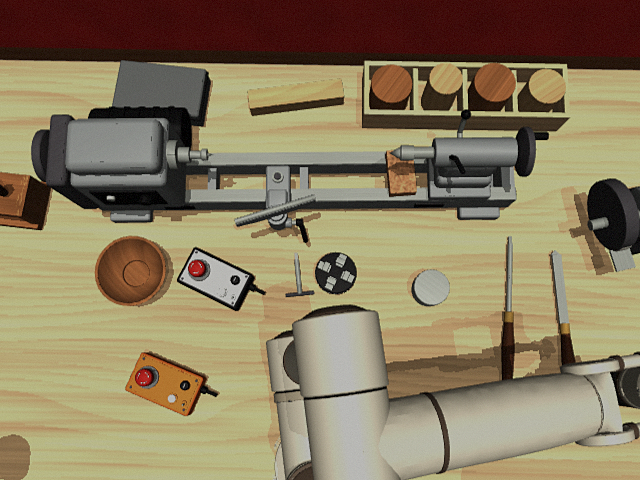

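View pics/side.png

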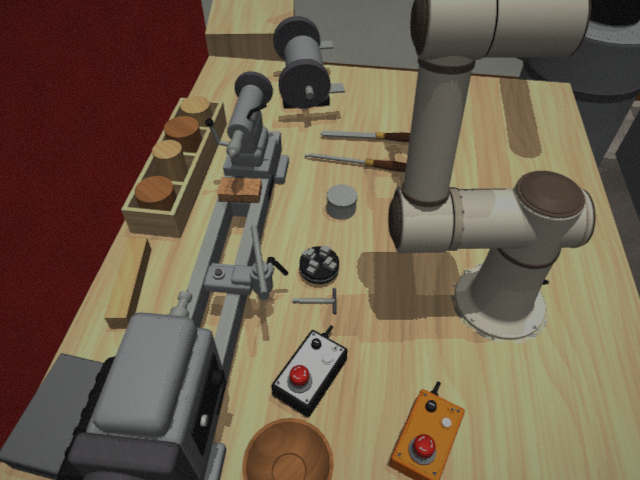

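The top view shows two red mushroom heads. One is on the black box with the grey plate at (199,268), the other on the orange look-alike at (146,377). I choose the grey-plated box. The rest's blade runs from (236,222) to (315,198), the tail point is near (388,154) and the drive point near (208,155).

```bash
python3 - <<'E'
from h import *
for n,box in(('top',(165,235,265,320)),('side',(265,320,355,415))):
    c=dict(np.load(n+'.npz'));w=world(c);im=c['img'].astype(int)
    m=(im[...,0]>120)&(im[...,1]<80)&(im[...,2]<80)
    b=np.zeros((480,640),bool);b[box[1]:box[3],box[0]:box[2]]=1
    p=w[m&b];z=p[:,2];t=p[z>z.max()-.012]
    print(n,'stop',len(p),np.percentile(z,[5,50,95]),(t.min(0)+t.max(0))/2,t.mean(0),np.ptp(t,axis=0))
    # box
    q=w[b&(w[...,2]>.05)&(w[...,2]<.062)]
    print(' box rect',cv2.minAreaRect((q[:,:2]*1000).astype(np.float32)),q[:,2].mean())
c=dict(np.load('top.npz'));w=world(c)
# blade: z 0.2-.23 in region
for n,bx in(('top',(225,190,325,232)),('side',(240,215,280,300))):
    c=dict(np.load(n+'.npz'));w=world(c);r=w[bx[1]:bx[3],bx[0]:bx[2]].reshape(-1,3)
    q=r[(r[:,2]>.19)&(r[:,2]<.24)]
    print(n,'blade',len(q),np.percentile(q[:,2],[5,50,95]),cv2.minAreaRect((q[q[:,2]>.2][:,:2]*1000).astype(np.float32)))
    l=r[(r[:,2]>.158)&(r[:,2]<.172)];print(' boss-top',len(l),l.mean(0),l.min(0),l.max(0))
c=dict(np.load('top.npz'));w=world(c)
for (u,v) in((388,154),(394,154),(208,155),(205,155)):print(u,v,w[v,u])
cr=c['img'][225:325,155:275];cv2.imwrite('pics/crop.png',cv2.resize(cr,(720,600),interpolation=2)[:,:,::-1])
E
```

```text
top stop 158 [0.08911025 0.0945366  0.09982511] [ 0.22934116 -0.00477422  1.47522135] [ 0.22934116 -0.00477422  1.47522135] [0. 0. 0.]
 box rect ((437.003662109375, 277.2645568847656), (198.19598388671875, 94.81903076171875), 65.23089599609375) 0.056693068284928955
side stop 198 [0.08916379 0.09314209 0.09620188] [0.4440838  0.29460226 0.09299508] [0.44384365 0.29641387 0.09310859] [0.03413718 0.0388036  0.01181075]
 box rect ((428.2400817871094, 260.3395080566406), (160.8922576904297, 95.35562896728516), 65.19129180908203) 0.05596517803109953
top blade 713 [0.19341106 0.21271948 0.21885418] ((558.20751953125, 108.38434600830078), (16.676713943481445, 179.511474609375), 18.68221092224121)
 boss-top 129 [0.55790633 0.10659465 0.16459638] [0.53384748 0.0865761  0.15800955] [0.61560632 0.12743964 0.17184762]
side blade 502 [0.20213471 0.21334239 0.21718736] ((557.788330078125, 107.48343658447266), (14.001631736755371, 182.4849395751953), 18.982290267944336)
 boss-top 123 [0.55625844 0.11645924 0.16509812] [0.53435133 0.09322304 0.15890832] [0.58305656 0.13156028 0.17167193]
388 154 [ 0.71442146 -0.14384072  0.13327775]
394 154 [ 0.66814119 -0.14311906  0.2619456 ]
208 155 [0.65695824 0.24704795 0.26713779]
205 155 [0.65486657 0.2521443  0.27272435]
```

View pics/crop.png

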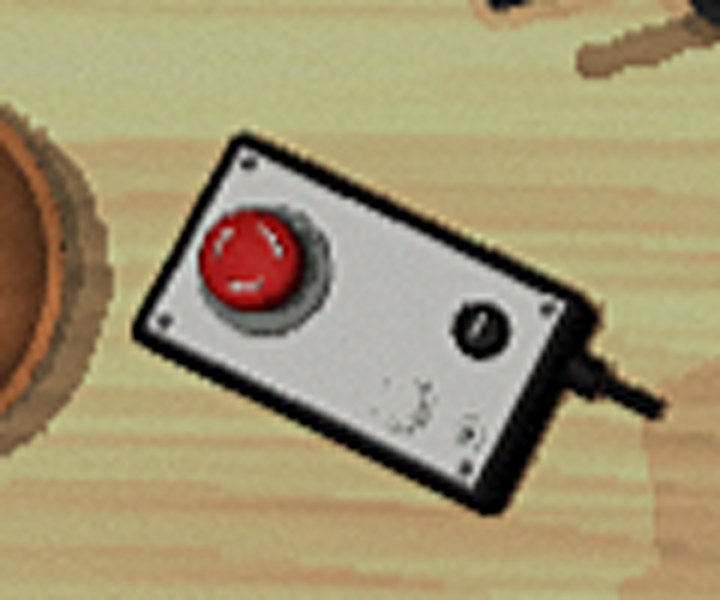

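The crop confirms the choice: black box, grey plate, red head at crop (250,260), i.e. top pixel (197,268). The stop top is at about (0.445, 0.297, 0.094). The rest is at about (0.558, 0.108), blade closing line 18.8°, edge at z of about 0.215. All of these agree with the sizes given, so I start moving.

Emit:
play_rows(
  moves=[
    [[0.25,0.5,0,0,0,0.17],[0.5,1,0,0,0,0.33],[0.5,1,0,0,0,0.33]],
  ],
  jaw=-1,
)

```text
time_s: 0.48
tcp_pos: [0.2652, -0.4143, 0.2305]
tcp_rot: [-2.987, -0.966, -0.001]
wrist_force: [0.2, -0.7, -0.3]
opening: 0.0322
gripper_force: 0.0
```

Emit:
play_rows(
  moves=[
    [[0.25,0.5,0,0,0,0.17],[0.5,1,0,0,0,0.33],[0.5,1,0,0,0,0.33]],
  ],
)

```text
time_s: 0.85
tcp_pos: [0.325, -0.2954, 0.2311]
tcp_rot: [-2.839, -1.345, -0.0]
wrist_force: [0.3, -0.7, -0.7]
opening: -0.0001
gripper_force: 0.0
```

Emit:
play_rows(
  moves=[
    [[0.25,0.5,0,0,0,0.17],[0.5,1,0,0,0,0.33],[0.5,1,0,0,0,0.33]],
  ],
)

```text
time_s: 1.23
tcp_pos: [0.3849, -0.176, 0.2313]
tcp_rot: [2.642, 1.7, 0.0]
wrist_force: [-0.7, -1.2, 0.4]
opening: 0.0001
gripper_force: 0.0
```

Emit:
play_rows(
  moves=[
    [[0.25,0.5,0,0,0,0.17],[0.5,1,0,0,0,0.33],[0.5,1,0,0,0,0.33]],
  ],
)

```text
time_s: 1.6
tcp_pos: [0.4451, -0.0564, 0.2312]
tcp_rot: [2.401, 2.026, -0.0]
wrist_force: [0.8, -0.8, -0.8]
opening: -0.0002
gripper_force: 0.0
```

Emit:
play_rows(
  moves=[
    [[0,0.5,0,0,0,0.17],[0,1,0,0,0,0.33],[0,1,0,0,0,0.33]],
  ],
)

```text
time_s: 1.98
tcp_pos: [0.4441, 0.0636, 0.2312]
tcp_rot: [2.119, 2.319, -0.0]
wrist_force: [0.3, -0.4, -0.1]
opening: 0.0003
gripper_force: 0.0
```

Emit:
play_rows(
  moves=[
    [[0,0.5,0,0,0,0.17],[0,1,0,0,0,0.33],[0,1,0,0,0,0.33],[0,1,0,0,0,0.33]],
  ],
)

```text
time_s: 2.48
tcp_pos: [0.4449, 0.1803, 0.2311]
tcp_rot: [1.809, 2.568, -0.002]
wrist_force: [-0.1, -0.8, 0.4]
opening: -0.0
gripper_force: 0.0
```

Emit:
play_rows(
  moves=[
    [[0,0.5,0,0,0,0],[0,0.5,0,0,0,0],[0,0.5,0,0,0,0]],
  ],
)

```text
time_s: 2.85
tcp_pos: [0.4448, 0.2404, 0.2312]
tcp_rot: [1.808, 2.568, -0.001]
wrist_force: [0.6, -1.0, -0.5]
opening: -0.0001
gripper_force: 0.0
```

```bash
python3 - <<'E'
from h import *
c=cam('wrist','w1.png');w=world(c);im=c['img'].astype(int)
m=(im[...,0]>90)&(im[...,1]<70)&(im[...,2]<70)
n,l,s,ce=cv2.connectedComponentsWithStats(m.astype(np.uint8))
i=1+s[1:,4].argmax();k=(l==i)
p=w[k];p=p[(p[:,2]>.06)&(p[:,2]<.11)];t=p[p[:,2]>.085]
print(s[i],ce[i],p[:,2].max(),(t.min(0)+t.max(0))/2,np.ptp(t,axis=0),cv2.minEnclosingCircle((t[:,:2]*1000).astype(np.float32)))
E
```

```text
[ 322  131   51   52 1872] [346.70512821 156.80128205] 0.09560142103830443 [0.44545903 0.29759336 0.09091555] [0.03908027 0.03827946 0.00937174] ((445.31353759765625, 297.3340148925781), 19.798948287963867)
```

View pics/w1.png

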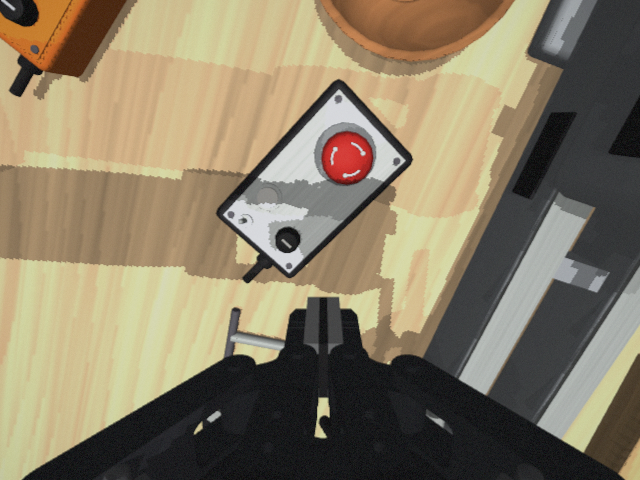

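The wrist view shows the red head of the grey-plated box at (347,157), which gives (0.4454, 0.2973). Shift over it and down.

Emit:
play_rows(
  moves=[
    [[0,0.47,-0.1,0,0,0],[0,0.47,-0.5,0,0,0],[0,0.47,-0.9,0,0,0],[0,0.47,-1,0,0,0],[0,0.47,-1,0,0,0],[0,0.47,-1,0,0,0]],
  ],
)

```text
time_s: 3.65
tcp_pos: [0.446, 0.299, 0.1138]
tcp_rot: [1.804, 2.569, 0.006]
wrist_force: [0.4, 0.4, -0.0]
opening: -0.0002
gripper_force: 0.0
```

Emit:
play_rows(
  moves=[
    [[0,0,-0.1,0,0,0],[0,0,-0.14,0,0,0],[0,0,-0.16,0,0,0],[0,0,-0.18,0,0,0],[0,0,-0.19,0,0,0],[0,0,-0.2,0,0,0],[0,0,-0.2,0,0,0]],
  ],
)

```text
time_s: 4.53
tcp_pos: [0.4442, 0.2989, 0.0877]
tcp_rot: [1.804, 2.572, 0.0]
wrist_force: [-2.6, -0.8, 6.1]
opening: -0.0
gripper_force: 2.9
```

Emit:
play_rows(
  moves=[
    [[0,0,-0.008,0,0,0],[0,0,-0.012,0,0,0],[0,0,-0.016,0,0,0],[0,0,-0.016,0,0,0]],
  ],
)

```text
time_s: 5.03
tcp_pos: [0.4443, 0.299, 0.0865]
tcp_rot: [1.804, 2.572, 0.0]
wrist_force: [-4.3, -1.5, 9.1]
opening: -0.0
gripper_force: 4.9
```

Emit:
play_rows(
  moves=[
    [[0,0,-0.01,0,0,0],[0,0,-0.01,0,0,0]],
  ],
)

```text
time_s: 5.28
tcp_pos: [0.4445, 0.2991, 0.0863]
tcp_rot: [1.804, 2.572, 0.0]
wrist_force: [-6.7, -3.0, 17.1]
opening: -0.0
gripper_force: 8.3
```

Emit:
play_rows(
  moves=[
    [[0,0,0.2,0,0,0],[0,0,0.4,0,0,0],[0,0,0.5,0,0,0],[0,0,0.5,0,0,0],[0,0,0.5,0,0,0],[0,0,0.5,0,0,0],[0,0,0.5,0,0,0]],
  ],
  jaw=1,
)

```text
time_s: 6.15
tcp_pos: [0.4437, 0.2987, 0.1435]
tcp_rot: [-1.804, -2.571, 0.002]
wrist_force: [-0.1, 0.2, -0.6]
opening: 0.0851
gripper_force: 0.0
```

```bash
python3 - <<'E'
from h import *
c=cam('side');w=world(c);im=c['img'].astype(int)
m=(im[...,0]>110)&(im[...,1]<80)&(im[...,2]<80);m[:, :265]=0;m[:,355:]=0;m[:320]=0;m[415:]=0
p=w[m];p=p[p[:,2]<.12];print(len(p),np.percentile(p[:,2],[5,50,95]))
c=cam('wrist');w=world(c);im=c['img'].astype(int)
m=(im[...,0]>90)&(im[...,1]<70)&(im[...,2]<70)&(abs(w[...,0]-.445)<.03)&(abs(w[...,1]-.297)<.03)&(w[...,2]<.12)
p=w[m];print(len(p),np.percentile(p[:,2],[5,50,95]) if len(p) else 0)
print(ctrl.read_state())
E
```

```text
Traceback (most recent call last):
IndexError: index -1 is out of bounds for axis 0 with size 0
```

```bash
python3 - <<'E'
from h import *
c=cam('wrist');w=world(c);im=c['img'].astype(int)
m=(im[...,0]>80)&(im[...,1]<70)&(im[...,2]<70)&(abs(w[...,0]-.445)<.03)&(abs(w[...,1]-.297)<.03)&(w[...,2]<.12)
p=w[m];print(len(p),np.percentile(p[:,2],[5,50,95]) if len(p) else 0, p.min(0),p.max(0))
s=ctrl.read_state();print(s['tcp_pos'],s['wrist_force'],s['q'])
E
```

```text
2802 [0.08266664 0.08614995 0.08812646] [0.42604449 0.27082805 0.05452798] [0.47120104 0.31705239 0.08944579]
[0.4438689  0.29877064 0.1438312 ] [ 0.49305612  0.67660558 -0.21867382] [ 3.66446679e-01  1.40956020e-01  1.79655110e+00 -1.46656765e-05
  1.20469403e+00  1.93551727e-02]
```

The wrist depth puts the head top at about 0.0885, so it is latched 6 mm in. Now straddle it, grip and twist.

Emit:
play_rows(
  moves=[
    [[0.012,-0.012,0,0,0,0],[0.012,-0.012,-0.3,0,0,0],[0.012,-0.012,-0.5,0,0,0],[0.012,-0.012,-0.6,0,0,0],[0.012,-0.012,-0.65,0,0,0],[0.012,-0.012,-0.65,0,0,0]],
  ],
)

```text
time_s: 7.0
tcp_pos: [0.4458, 0.2975, 0.0666]
tcp_rot: [1.804, 2.571, 0.001]
wrist_force: [0.2, 0.7, 0.1]
opening: 0.0854
gripper_force: 0.0
```

Emit:
play_rows(
  moves=[
    [[0,0,0,0,0,0],[0,0,0,0,0,0],[0,0,0,0,0,0],[0,0,0,0,0,0],[0,0,0,0,0,0]],
  ],
  jaw=-1,
  grip_force=25,
)

```text
time_s: 7.62
tcp_pos: [0.4443, 0.2971, 0.0664]
tcp_rot: [-1.803, -2.571, 0.004]
wrist_force: [-5.2, -2.1, 6.0]
opening: 0.0386
gripper_force: 27.7
```

Emit:
play_rows(
  moves=[
    [[0,0,0,0,0,-0.15],[0,0,0,0,0,-0.3],[0,0,0,0,0,-0.45],[0,0,0,0,0,-0.6],[0,0,0,0,0,-0.75],[0,0,0,0,0,-0.9],[0,0,0,0,0,-0.95],[0,0,0,0,0,-0.95]],
  ],
)

```text
time_s: 8.62
tcp_pos: [0.4448, 0.2969, 0.0666]
tcp_rot: [2.617, 1.737, -0.004]
wrist_force: [-5.0, -3.3, 4.5]
opening: 0.0393
gripper_force: 27.6
```

Emit:
play_rows(
  moves=[
    [[0,0,0,0,0,0],[0,0,0,0,0,0],[0,0,0,0,0,0],[0,0,0,0,0,0]],
  ],
  jaw=1,
)

```text
time_s: 9.12
tcp_pos: [0.4456, 0.2974, 0.0662]
tcp_rot: [-2.618, -1.737, -0.0]
wrist_force: [-0.6, 0.5, -0.6]
opening: 0.0855
gripper_force: 0.0
```

Emit:
play_rows(
  moves=[
    [[0,0,0.1,0,0,0],[0,0,0.4,0,0,0],[0,0,0.8,0,0,0],[0,0,1,0,0,0],[0,0,1,0,0,0],[0,0,1,0,0,0]],
  ],
)

```text
time_s: 9.88
tcp_pos: [0.4448, 0.2971, 0.1851]
tcp_rot: [-2.617, -1.737, 0.003]
wrist_force: [0.3, 0.4, 0.1]
opening: 0.0853
gripper_force: 0.0
```

```bash
python3 - <<'E'
from h import *
c=cam('wrist');w=world(c);im=c['img'].astype(int)
m=(im[...,0]>80)&(im[...,1]<70)&(im[...,2]<70)&(abs(w[...,0]-.445)<.03)&(abs(w[...,1]-.297)<.03)&(w[...,2]<.12)
p=w[m];print(len(p),np.percentile(p[:,2],[5,50,95]) if len(p) else 0, p.min(0),p.max(0))
s=ctrl.read_state();print(s['tcp_pos'],s['tcp_rot'],s['q'])
E
```

```text
2089 [0.08858162 0.0919088  0.09385558] [0.42654131 0.26720323 0.05533843] [0.46446516 0.31669907 0.09487741]
[0.44451051 0.29700192 0.18455842] [-2.61718155 -1.73666222  0.00436354] [ 3.62830100e-01  9.66513353e-02  1.75960314e+00 -1.36197880e-06
  1.28818692e+00  7.61926533e-01]
```

The head is back out: top at about 0.0945. Now go over to the rest.

Emit:
play_rows(
  moves=[
    [[0,0,0.5,0,0,0.15],[0,0,1,0,0,0.3],[0,0,1,0,0,0.3]],
  ],
)

```text
time_s: 10.3
tcp_pos: [0.4476, 0.2982, 0.3108]
tcp_rot: [2.393, 2.032, 0.013]
wrist_force: [0.8, -1.2, 0.4]
opening: 0.0855
gripper_force: 0.0
```

Emit:
play_rows(
  moves=[
    [[0.1,-0.5,0.2,0,0,0.15],[0.3,-1,0.2,0,0,0.3],[0.3,-1,0.2,0,0,0.3]],
  ],
)

```text
time_s: 10.68
tcp_pos: [0.4819, 0.1742, 0.3278]
tcp_rot: [-2.145, -2.293, 0.005]
wrist_force: [-0.0, 0.8, 0.1]
opening: 0.0854
gripper_force: 0.0
```

Emit:
play_rows(
  moves=[
    [[0.3,-0.5,0,0,0,0.15],[0.75,-0.97,0,0,0,0.324],[0.75,-0.97,0,0,0,0.324],[0.75,-0.97,0,0,0,0.324],[0.75,-0.97,0,0,0,0.324]],
  ],
)

```text
time_s: 11.3
tcp_pos: [0.5706, 0.0623, 0.3289]
tcp_rot: [-1.829, -2.552, 0.001]
wrist_force: [0.4, 0.3, 0.4]
opening: 0.0852
gripper_force: 0.0
```

```bash
python3 - <<'E'
from h import *
c=cam('wrist','w2.png');w=world(c);np.savez('w2.npz',**c)
r=w.reshape(-1,3);q=r[(r[:,2]>.198)&(r[:,2]<.225)&(abs(r[:,0]-.558)<.1)&(abs(r[:,1]-.108)<.12)]
print(len(q),np.percentile(q[:,2],[5,50,95]),cv2.minAreaRect((q[:,:2]*1000).astype(np.float32)))
s=ctrl.read_state();print(s['tcp_pos'],s['q'])
E
```

```text
5275 [0.20740337 0.21259283 0.21449526] ((557.7109375, 108.8043212890625), (14.035301208496094, 179.91140747070312), 18.993011474609375)
[0.57065003 0.06244428 0.32938436] [-1.01693297e-01  1.10838601e-01  1.45774126e+00  5.00930937e-04
  1.57466634e+00 -4.29421022e-01]
```

View pics/w2.png

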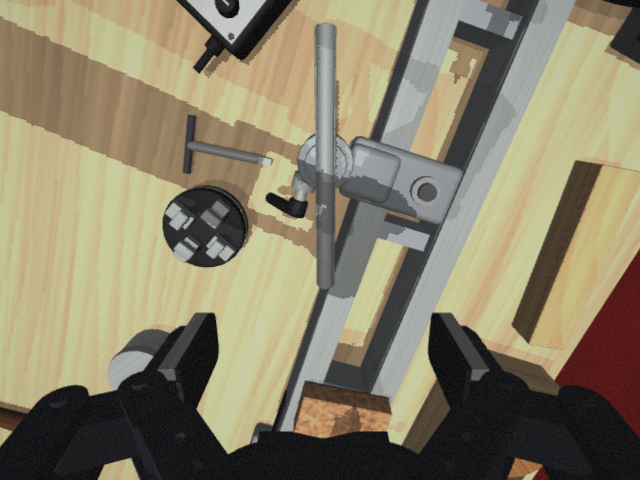

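The wrist view shows the blade upright in the image from (325,25) to (325,288), and the boss at (325,158). That puts the rest at (0.5577, 0.1085), closing angle 19.0° against the tool's 18.8°.

Emit:
play_rows(
  moves=[
    [[-0.108,0.384,0,0,0,0],[-0.108,0.384,0,0,0,0],[-0.108,0.384,-0.4,0,0,0],[-0.108,0.384,-0.65,0,0,0],[-0.108,0.384,-0.65,0,0,0],[-0.108,0.384,-0.65,0,0,0]],
  ],
)

```text
time_s: 12.1
tcp_pos: [0.5592, 0.1072, 0.254]
tcp_rot: [1.829, 2.552, 0.002]
wrist_force: [0.7, -0.6, 0.1]
opening: 0.0858
gripper_force: 0.0
```

```bash
python3 - <<'E'
from h import *
s=ctrl.read_state();print(s['tcp_pos'],s['q'],s['tcp_rot'])
E
```

```text
[0.55915981 0.10720898 0.25395266] [-2.27177118e-02  1.26949224e-01  1.58695327e+00 -5.60708243e-05
  1.42516624e+00 -3.49659368e-01] [1.82905713e+00 2.55163911e+00 2.16253815e-03]
```

Emit:
play_rows(
  moves=[
    [[-0.01,0.01,-0.15,0,0,0],[-0.01,0.01,-0.35,0,0,0],[-0.01,0.01,-0.5,0,0,0],[-0.01,0.01,-0.58,0,0,0],[-0.01,0.01,-0.58,0,0,0],[-0.01,0.01,-0.58,0,0,0]],
  ],
)

```text
time_s: 12.85
tcp_pos: [0.5579, 0.1083, 0.1835]
tcp_rot: [1.83, 2.552, 0.001]
wrist_force: [-0.3, -0.0, 0.5]
opening: 0.0851
gripper_force: 0.0
```

Emit:
play_rows(
  moves=[
    [[0,0,0,0,0,0],[0,0,0,0,0,0],[0,0,0,0,0,0],[0,0,0,0,0,0],[0,0,0,0,0,0],[0,0,0,0,0,0],[0,0,0,0,0,0]],
  ],
  jaw=-1,
  grip_force=30,
)

```text
time_s: 13.72
tcp_pos: [0.5571, 0.1082, 0.1827]
tcp_rot: [-1.83, -2.553, 0.001]
wrist_force: [-3.4, -1.0, 2.8]
opening: 0.0132
gripper_force: 33.7
```

Emit:
play_rows(
  moves=[
    [[-0.005,0,0.02,0,0,0],[-0.005,0,0.05,0,0,0],[-0.005,0,0.08,0,0,0],[-0.005,0,0.11,0,0,0],[-0.005,0,0.14,0,0,0],[-0.005,0,0.17,0,0,0],[-0.005,0,0.17,0,0,0],[-0.005,0,0.17,0,0,0]],
  ],
)

```text
time_s: 14.72
tcp_pos: [0.5566, 0.1083, 0.2029]
tcp_rot: [-1.83, -2.553, 0.0]
wrist_force: [-0.1, -0.9, -7.1]
opening: 0.0134
gripper_force: 32.5
```

Emit:
play_rows(
  moves=[
    [[0,0,0.03,0,0,0],[0,0,0.06,0,0,0],[0,0,0.09,0,0,0],[0,0,0.12,0,0,0],[0,0,0.15,0,0,0],[0,0,0.18,0,0,0],[0,0,0.2,0,0,0],[0,0,0.205,0,0,0],[0,0,0.205,0,0,0],[0,0,0.205,0,0,0]],
  ],
)

```text
time_s: 15.98
tcp_pos: [0.5566, 0.1083, 0.2274]
tcp_rot: [-1.83, -2.553, 0.0]
wrist_force: [-0.2, -0.2, -6.5]
opening: 0.0136
gripper_force: 32.4
```

```bash
python3 - <<'E'
from h import *
for n in('side','top'):
    c=cam(n,n+'2.png');w=world(c)
    if n=='side':cv2.imwrite('pics/s2c.png',cv2.resize(c['img'][140:320,150:390],(800,600))[:,:,::-1])
    r=w.reshape(-1,3);ax=np.array([-.325,.946]);d=r[:,:2]-[.558,.108];a=d@ax;b=d@[.946,.325]
    for lo,hi in((-.088,-.06),(.06,.088)):
        k=(a>lo)&(a<hi)&(abs(b)<.005)&(r[:,2]>.2)&(r[:,2]<.29)
        print(n,lo,k.sum(),np.percentile(r[k,2],[10,50,90]) if k.any() else 0)
    k=(abs(r[:,0]-.667)<.003)&(abs(r[:,1]+.145)<.01)&(r[:,2]>.2);print('tail',np.sort(r[k,2])[-5:])
s=ctrl.read_state();print(s)
E
```

```text
side -0.088 0 0
side 0.06 68 [0.25342183 0.25870927 0.26120515]
tail []
top -0.088 64 [0.25516178 0.25985141 0.26361896]
top 0.06 74 [0.25407951 0.25970825 0.26248548]
tail [0.27125544 0.27134116 0.2721747  0.27274072 0.27823789]
{'time_s': 16.075, 'q': array([-2.09324785e-02,  1.41095033e-01,  1.62407649e+00,  4.31597159e-05,
        1.37678849e+00, -3.47613351e-01]), 'qvel': array([-5.66418164e-04, -1.25754210e-03, -1.37420835e-05, -9.62787901e-04,
       -3.77143268e-04, -1.10156185e-05]), 'joint_efforts': array([ 5.50040677e-04, -4.26027238e+01, -3.64928663e+01, -1.09617111e-03,
        3.15653087e-03,  4.49251456e-05]), 'tcp_pos': array([0.5566081 , 0.10828632, 0.22740131]), 'tcp_rot': array([-1.83045340e+00, -2.55283973e+00,  2.71478136e-04]), 'wrist_force': array([-0.7326643 , -0.08987242, -7.0575205 ]), 'wrist_torque': array([ 0.05183199, -0.00263834,  0.02301019]), 'gripper_force': 32.439961452037096, 'opening': 0.013275989491289204}
```

View pics/s2c.png

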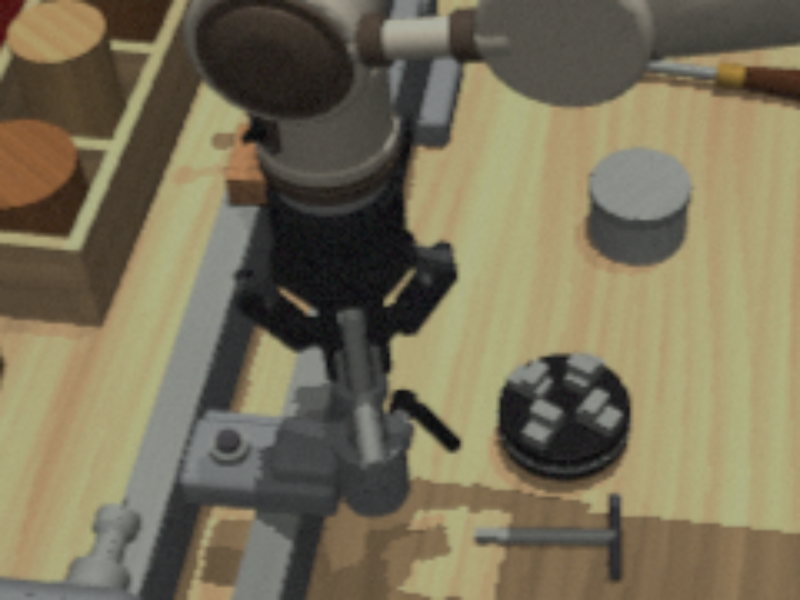

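The side crop shows the rest held by its blade at (360,390) with the stem in the boss. It was raised 44.7 mm, putting the edge at about 0.26 at both ends. Side force is under 1 N.

```bash
python3 -c "
from workcell import ctrl
print(ctrl.close_job())"
```

```text
the job is handed in; nothing more can be done
None
```

I pressed the stop until it latched, let go, and twisted it clockwise so it sprang back out. The rest is now held upright in its bore with its top edge at about 260 mm, level with the centres. The job is handed in, but no verdict was returned.

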